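# Open the probe interface box

### The arm

A 6-joint arm with a two-finger parallel gripper is mounted at the origin on the work surface. World frame = base frame: x ahead of the robot, y to its left, z up, the work surface at z = 0. Lengths are in m, angles in rad, forces in N, time in s.
With the tool pointing down it reaches from about 0.25 to 0.725 m from the base axis. Payload 9.7 kg.
Tool frame: the origin (TCP) lies at the very end of the fingers, on their centre line; the grasp point (between the pads) lies 19 mm behind it (bot.hold_point_z is the distance from the TCP to the grasp point, in m); z points along the fingers, x is the direction in which the jaws open and shut, and the axes are right-handed (so a half turn about z gives the same grasp; the last joint's range is limited). The gripper opens to 85 mm and grips with 20 to 120 N. Pads are 22 mm wide; open, the fingers measure 114 mm over their backs; the gripper's body (76 mm by 85 mm) begins 54 mm behind the grasp point. The pads swing forward as they close: fully open they stand 13 mm farther back than shut.
Start: joints at [1.203, 0.087, 0.176, 1.66, 0, 1.571], TCP at [0.198, 0.513, 0.231] pointing down, gripper open.
Joint ranges: [-3.13, 3.13], [-0.85, 1.81], [-1.15, 1.24], [-2.2, 2.28], [-1.44, 1.52], [-3.14, 3.14]. Speed limits (rad/s): [2.22, 2.22, 2.57, 3.14, 3.14, 3.14].

### API

Orientations are given as a unit quaternion [w, x, y, z].
In Python, from station import bot gives the robot as it stands. The module is installed in compiled form; this text tells all that it offers.
- The arm moves only by the shell command python3 -m handwheel 'ROWS'. ROWS is JSON, a list that holds one entry, the list of rows, each a list of 7 numbers: the shift along the tool's x, y, z in units of 25 mm (1.0 is 25 mm), then the turn, a rotation vector about the tool's x, y, z in rad, then the opening, from 0 (shut) to 1 (fully open). A call has 1 to 10 rows; each row shifts and turns the commanded pose from where the row before left it, along the tool's axes as they then stand; what a row does not reach is not made up. A row lasts 1/10 s, in which the tool goes at most 50 mm and 8.59 degrees, less where a joint would pass 70% of its speed; a pose out of reach is approached as far as the arm can. A call is refused whole if a number of a shift passes 1 or a number of a turn 0.15, either way. A call with a gripper value outside its range is refused whole. The fingers move at their own pace and stop on an object; the grip force is fixed at half the most. Time passes only in rows, so rows that do not move let the fingers close. It gives the time, the measured TCP pose, the force and the opening at its end, in the units of the state.
- bot.get_state(): the state, without advancing time (a new reading comes with each control period).
- bot.grab_frame(name): name is "scene" or "side" or "wrist"; returns (picture, depth): 420x560x3 uint8, red, green, blue; 420x560 float32, m along the optical axis (not along the pixel's ray), 0 where there is no reading.
- bot.get_calibration(name): a dict with "K" (3x3 intrinsics, pixels), "origin" and "rotation" of the camera in the world. Camera axes: x right, y down, z forward; pixel columns grow to the right and rows downward; lengths in m; the calibration is good to about 2 mm. A picture is of the moment at which its call begins: read the wrist's pose just before it. get_calibration takes no time and is no camera call; for the wrist camera it gives the pose at the moment of the call.
- bot.hand_in(): hands the job in, once; it reports no verdict.
The state is a dict: "time": time; "joint_positions": joint angles; "qvel": joint speeds; "tau": joint torques, N m; "position": TCP position; "ee_rot": TCP orientation; "wrist_force": force on the tool from outside, world axes, zero at the start; "ft_torque": the same for the moment, N m; "finger_gap": opening from 0.0 (shut) to 1.0 (fully open).
Only numpy, scipy, OpenCV 4.12 (cv2) and the standard library are available. Lean on these libraries where they do the work, as an engineer would, in place of code of your own. Each camera call takes 0.05 s, during which the arm holds its last target.

### The job

Open the grey probe interface box so that its board can be serviced: turn its three red captive thumbscrews anticlockwise, one after another, until each is fully loose, and leave the cover seated until all three are. Then lift the cover plate off by its black grip and lay it gently, grip up, wholly on the blue mat with the screws still loose. Leave everything else on the table where it is.

Things in the scene. Friction and masses are not known exactly. Their poses are not given: they have to be found in the camera images.
- box: Grey open-topped interface box, fixed to the table: 176 mm (its x) by 216 mm (its y), 60 mm high, walls 5 mm, circuit board inside. Origin: centre of its underside, z up. The cover plate closes its top.
- cover: Aluminium cover plate, loose but held by the three thumbscrews: 176 mm (its x) by 216 mm (its y), 4 mm thick, about 0.45 kg in all. Origin: centre of the plate's underside, z up; starts 60 mm above the table, axes along the box's. Lugs beneath reach 6 mm into the box with 1.5 mm play; the screws' feet reach 18 mm below the underside: laid down, the plate stands on these three feet.
- cover_grip (a point): Centre of the black upright grip fin in the middle of the cover plate: 14 mm thick (cover's x), 70 mm long (cover's y), 36 mm tall; this point lies 18 mm above the plate's top face and 22 mm above its underside. Axes are the cover's.
- mat: Dark blue flat rest mat, fixed to the table, 240 mm (its x) by 280 mm (its y), 3 mm thick. Origin: centre of its underside, z up.
- screw_a_wing (a point): Centre of the red wing of a thumbscrew, at (-55, -76) mm in the plate's axes. The wing is an upright bar 12 mm thick, 34 mm long, 27 mm tall; this point lies on the screw's axis, 18.5 mm above the plate's top face. x: along the wing, z up; it turns with the screw. Tight: wing along the plate's x (short side); loose: nearly along its y.
- screw_a (a joint): Turn of that thumbscrew (screw_a), rad: 0 fully tight, growing anticlockwise seen from above, to a stop at 1.4 (about 80 degrees), fully loose. Below about 1.0 to 1.1 its foot still holds the cover down. It stays where it is left (0.06 N m friction).
- screw_b_wing (a point): Centre of the red wing of a thumbscrew, at (-55, 76) mm in the plate's axes. The wing is an upright bar 12 mm thick, 34 mm long, 27 mm tall; this point lies on the screw's axis, 18.5 mm above the plate's top face. x: along the wing, z up; it turns with the screw. Tight: wing along the plate's x (short side); loose: nearly along its y.
- screw_b (a joint): Turn of that thumbscrew (screw_b), rad: 0 fully tight, growing anticlockwise seen from above, to a stop at 1.4 (about 80 degrees), fully loose. Below about 1.0 to 1.1 its foot still holds the cover down. It stays where it is left (0.06 N m friction).
- screw_c_wing (a point): Centre of the red wing of a thumbscrew, at (60, 0) mm in the plate's axes. The wing is an upright bar 12 mm thick, 34 mm long, 27 mm tall; this point lies on the screw's axis, 18.5 mm above the plate's top face. x: along the wing, z up; it turns with the screw. Tight: wing along the plate's x (short side); loose: nearly along its y.
- screw_c (a joint): Turn of that thumbscrew (screw_c), rad: 0 fully tight, growing anticlockwise seen from above, to a stop at 1.4 (about 80 degrees), fully loose. Below about 1.0 to 1.1 its foot still holds the cover down. It stays where it is left (0.06 N m friction).
- cover_corner0 (a point): Corner (-x, -y) of the cover plate's underside.
- cover_corner1 (a point): Corner (-x, +y) of the cover plate's underside.
- cover_corner2 (a point): Corner (+x, +y) of the cover plate's underside.
- cover_corner3 (a point): Corner (+x, -y) of the cover plate's underside.
- plug: Copper plug standing on the table, 18 mm diameter, 26 mm tall. Bystander: leave it alone.
- workpiece: Stepped machined aluminium block, 70 by 90 mm, 60 mm tall. Bystander: leave it alone.
- ref_sphere: Steel reference ball on a post with a round foot of 52 mm diameter, 87 mm tall. Bystander: leave it alone.
- small_tray: Blue divided parts tray, 110 by 150 mm, 35 mm tall. Bystander: leave it alone.
- driver: Yellow-handled screwdriver lying on the table, about 200 mm long. Bystander: leave it alone.
- clear_cube: Clear open plastic box, 55 mm square, 50 mm tall. Bystander: leave it alone.
- clamp_arm: Purple clamp arm with a black block at one end, about 120 mm long, 26 mm tall. Bystander: leave it alone.

How it is judged:
On the way, in this order (a step that is already met when the one before it is completed fails the run):
1. one thumbscrew is loose (turned beyond 1.15 rad), the cover still seated (distance of cover_grip from where it was at the start of the episode below 0.008 m and value of joint any of screw_a, screw_b, screw_c above 1.15 rad), for 0.1 s.
2. all three thumbscrews are loose (beyond 1.15 rad), the cover still seated on the box (within 8 mm) (distance of cover_grip from where it was at the start of the episode below 0.008 m and value of joint each of screw_a, screw_b, screw_c above 1.15 rad), for 0.1 s.
3. the cover is lifted clear of the box, at least 30 mm, by the gripper (height (world z) of cover above 0.09 m and contact force between the fingers and cover above 1 N), for 0.1 s.
At the end, for the whole second after the job is handed in: The cover plate lies at rest on the mat, grip up and level (within 0.06 rad, underside 15 to 28 mm above the table), all four corners within the mat's outline, all three thumbscrews still loose (above 1.0 rad), released (x of cover_corner0 in the frame of mat between -0.12 and 0.12 m and y of cover_corner0 in the frame of mat between -0.14 and 0.14 m and x of cover_corner1 in the frame of mat between -0.12 and 0.12 m and y of cover_corner1 in the frame of mat between -0.14 and 0.14 m and x of cover_corner2 in the frame of mat between -0.12 and 0.12 m and y of cover_corner2 in the frame of mat between -0.14 and 0.14 m and x of cover_corner3 in the frame of mat between -0.12 and 0.12 m and y of cover_corner3 in the frame of mat between -0.14 and 0.14 m and height (world z) of cover between 0.015 and 0.028 m and angle between cover's own z axis and vertical below 0.06 rad and linear speed of cover below 0.02 m/s and value of joint each of screw_a, screw_b, screw_c above 1 rad); the robot touches nothing.
It fails at once if the cover is dropped or thrown down (faster than 0.4 m/s with its underside less than 50 mm above the table) (height (world z) of cover below 0.05 m and linear speed of cover above 0.4 m/s).
It fails at once if the cover is raised from the box, over 12 mm, while a thumbscrew is still tight (below 0.9 rad) (height (world z) of cover above 0.072 m and value of joint any of screw_a, screw_b, screw_c below 0.9 rad).
It fails at once if a bystander is moved by more than 30 mm (distance of any of plug, workpiece, ref_sphere, small_tray, driver, clear_cube, clamp_arm from where it was at the start of the episode above 0.03 m).
It also fails if it takes over 69 s, if anything falls off the work surface, if the arm or the gripper's body presses on something with over 40 N, if the wrist force passes 120 N, or if a joint passes its speed limit or range.

## Working session

There is one attempt and no reset: what is moved stays moved. The work goes in short steps, Python scripts to look and compute and a shell command to move; the robot and the scene stay as the last step left them, time stands still between calls to the robot, and variables do not carry over. Pictures are saved under pics/ and viewed, and the job is handed in when it is done.

```bash
mkdir -p pics; python3 - <<'E'
from station import bot
import cv2,numpy as np
s=bot.get_state(); print({k:np.round(v,3) for k,v in s.items()}, bot.hold_point_z)
for n in ["scene","side"]:
    p,d=bot.grab_frame(n); cv2.imwrite(f"pics/{n}0.png",p[:,:,::-1]); np.save(f"pics/{n}0.npy",d)
    c=bot.get_calibration(n); print(n,np.round(c["K"],1).tolist(),np.round(c["origin"],3),np.round(c["rotation"],3).tolist())
E
```

```text
{'time': np.float64(0.0), 'joint_positions': array([1.203, 0.087, 0.175, 1.66 , 0.   , 1.571]), 'qvel': array([ 0.   , -0.001,  0.   , -0.   ,  0.001, -0.   ]), 'tau': array([ 1.000e-03, -5.204e+01,  4.648e+01,  1.600e-02, -0.000e+00,
       -0.000e+00]), 'position': array([0.198, 0.513, 0.231]), 'ee_rot': array([ 0.   ,  0.824,  0.566, -0.001]), 'wrist_force': array([-0.664,  0.447,  0.147]), 'ft_torque': array([-0.013,  0.035,  0.022]), 'finger_gap': np.float64(1.0)} 0.0187
scene [[426.8, 0.0, 275.3], [0.0, 426.8, 215.3], [0.0, 0.0, 1.0]] [1.068 0.584 1.052] [-0.109, 0.301, 0.899, -0.3]
side [[392.1, 0.0, 274.2], [0.0, 392.1, 200.7], [0.0, 0.0, 1.0]] [-0.05  -0.689  0.757] [-0.418, 0.835, -0.315, 0.169]
```

View pics/scene0.png

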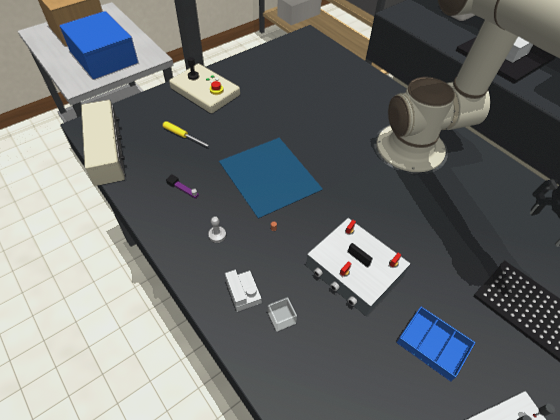

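View pics/side0.png

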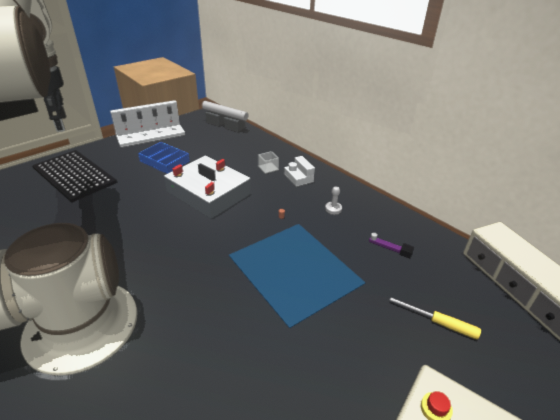

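Scene picture: box with its cover around (358,262), red wings at (350,228), (395,261) and (346,269), the black grip at (360,255), and the mat around (270,177). The plug at (274,225) stands between the box and the mat. Next I'll measure the poses from depth.

```bash
cat > h.py <<'E'
from station import bot
import cv2,numpy as np
from scipy.spatial.transform import Rotation as R
def q2r(q): return R.from_quat([q[1],q[2],q[3],q[0]]).as_matrix()
def cam(n):
    c=bot.get_calibration(n); r=np.array(c["rotation"]); 
    return np.array(c["K"]),np.array(c["origin"]),(q2r(r) if r.size==4 else r)
def cloud(d,K,o,Rm):
    v,u=np.mgrid[:d.shape[0],:d.shape[1]]
    P=np.stack([(u-K[0,2])/K[0,0]*d,(v-K[1,2])/K[1,1]*d,d],-1)
    return P@Rm.T+o
def proj(P,K,o,Rm):
    p=(np.atleast_2d(P)-o)@Rm; return (p[:,:2]/p[:,2:])*[K[0,0],K[1,1]]+[K[0,2],K[1,2]]
def rect(P):  # min-area rect in mm
    r=cv2.minAreaRect((P[:,:2]*1000).astype(np.float32)); return r
E
cat > m.py <<'E'
from h import *
for n in ["scene","side"]:
    p=cv2.imread(f"pics/{n}0.png"); d=np.load(f"pics/{n}0.npy"); K,o,Rm=cam(n)
    W=cloud(d,K,o,Rm); hsv=cv2.cvtColor(p,cv2.COLOR_BGR2HSV)
    H,S,V=[hsv[...,i].astype(int) for i in range(3)]
    red=((H<6)|(H>174))&(S>150)&(V>80)&(d>0)&(W[...,2]>.05)&(W[...,2]<.12)
    nn,lab,st,ce=cv2.connectedComponentsWithStats(red.astype(np.uint8))
    for i in range(1,nn):
        if st[i,4]>15:
            q=W[lab==i]; print(n,"red",st[i,4],ce[i].round(),np.round(q.mean(0),4),np.round(q.max(0),3),np.round(q.min(0),3))
    mat=(H>95)&(H<112)&(S>120)&(d>0)&(abs(W[...,2]-.003)<.008)&(W[...,0]<.8)
    nn,lab,st,ce=cv2.connectedComponentsWithStats(mat.astype(np.uint8)); i=1+st[1:,4].argmax()
    q=W[lab==i];print(n,"mat",st[i,4],rect(q),q[:,2].mean())
    top=(S<40)&(V>150)&(abs(W[...,2]-.064)<.006)
    nn,lab,st,ce=cv2.connectedComponentsWithStats(top.astype(np.uint8)); i=1+st[1:,4].argmax()
    q=W[lab==i];print(n,"cover",st[i,4],rect(q),q[:,2].mean(), ce[i])
    gr=(V<70)&(abs(W[...,2]-.085)<.022)&(np.hypot(W[...,0]-q[:,0].mean(),W[...,1]-q[:,1].mean())<.05)
    q=W[gr];print(n,"grip",len(q),rect(q[q[:,2]>.092]) if (q[:,2]>.092).sum()>3 else None,q.mean(0),q[:,2].max())
E
python3 m.py
```

```text
scene red 65 [216.  85.] [ 0.4089 -0.6236  0.0678] [ 0.424 -0.607  0.075] [ 0.392 -0.648  0.055]
scene red 60 [350. 226.] [0.468  0.1671 0.0919] [0.482 0.175 0.098] [0.447 0.156 0.074]
scene red 66 [395. 259.] [0.4481 0.3168 0.0918] [0.461 0.324 0.099] [0.425 0.307 0.073]
scene red 68 [345. 268.] [0.5723 0.2577 0.0923] [0.586 0.265 0.099] [0.553 0.248 0.076]
scene mat 4525 ((481.1873474121094, -190.59814453125), (287.94012451171875, 245.3690948486328), 83.14664459228516) 0.0021305757237800728
scene cover 3774 ((507.2889099121094, 247.23646545410156), (178.71514892578125, 216.14527893066406), 7.8395819664001465) 0.06341821723329732 [358.76921039 261.67196608]
scene grip 252 ((509.0636901855469, 248.15109252929688), (14.574050903320312, 69.01560974121094), 8.315260887145996) [0.51211167 0.24940735 0.08988195] 0.10534358620311646
side red 22 [220. 161.] [0.5672 0.2479 0.0963] [0.583 0.259 0.1  ] [0.552 0.243 0.09 ]
side red 25 [177. 167.] [0.4415 0.3077 0.0961] [0.459 0.317 0.099] [0.429 0.298 0.091]
side red 18 [209. 185.] [0.4609 0.1556 0.0961] [0.477 0.164 0.099] [0.448 0.151 0.093]
side red 393 [438. 403.] [ 0.4006 -0.6342  0.0719] [ 0.42  -0.617  0.077] [ 0.386 -0.651  0.057]
side mat 7258 ((484.1098327636719, -192.8633575439453), (282.9017028808594, 242.3898468017578), 83.00684356689453) 0.004519036998662717
side cover 1604 ((509.4537353515625, 242.06146240234375), (179.7595672607422, 219.349609375), 8.108427047729492) 0.06517530253889241 [207.71820449 178.84725686]
side grip 138 ((504.01763916015625, 238.4612579345703), (7.884945869445801, 64.02362823486328), 10.506226539611816) [0.50455554 0.23559583 0.08679138] 0.10380277260519655
```

```bash
cat > plan.py <<'E'
import sys
from h import *
# usage: plan.py x y z jawdeg -> rotvec in tool frame, then shift in units (25mm) in frame after the turn
x,y,z,a=map(float,sys.argv[1:5])
s=bot.get_state(); Rc=q2r(s["ee_rot"]); a=np.radians(a)
def tgt(a):
    X=np.array([np.cos(a),np.sin(a),0]);Z=np.array([0,0,-1.]);return np.stack([X,np.cross(Z,X),Z],1)
Rt=min([tgt(a),tgt(a+np.pi)],key=lambda T:np.linalg.norm(R.from_matrix(Rc.T@T).as_rotvec()))
print("t",round(float(s["time"]),2),"pos",s["position"].round(4),"jaw",np.degrees(np.arctan2(Rc[1,0],Rc[0,0])).round(2),"gap",round(float(s["finger_gap"]),3),"F",s["wrist_force"].round(1),"T",s["ft_torque"].round(2),"q",s["joint_positions"].round(2))
print("turn",R.from_matrix(Rc.T@Rt).as_rotvec().round(4))
D=np.array([x,y,z])-s["position"]
print("shift after turn (units)",(Rt.T@D/.025).round(3)," before turn",(Rc.T@D/.025).round(3),"mm",(D*1000).round(1))
E
python3 plan.py .44 .24 .27 98; python3 - <<'E'
from h import *
p,d=bot.grab_frame("wrist"); cv2.imwrite("pics/w0.png",p[:,:,::-1]); K,o,Rm=cam("wrist");print(K,o,Rm.round(2))
E
```

```text
t 0.1 pos [0.1977 0.513  0.2306] jaw 68.93 gap 1.002 F [-0.   0.5  0.1] T [-0.03 -0.06  0.  ] q [ 1.2   0.09  0.18  1.66 -0.    1.57]
turn [-3.000e-04  1.200e-03 -5.074e-01]
shift after turn (units) [-12.163   8.079  -1.574]  before turn [-6.708 12.971 -1.566] mm [ 242.3 -273.    39.4]
[[361.45201046   0.         276.08762652]
 [  0.         361.45201046 212.13120586]
 [  0.           0.           1.        ]] [0.12746608 0.53925749 0.37367489] [[ 0.36  0.89  0.27]
 [ 0.93 -0.34 -0.11]
 [-0.    0.29 -0.96]]
```

View pics/w0.png

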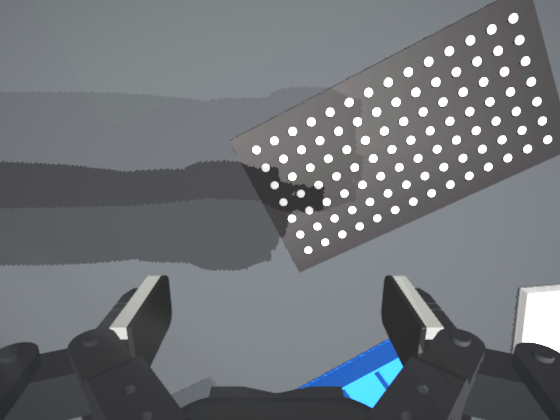

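The wrist view shows the fingers at (140,310) and (410,310), with the perforated plate ahead and the tray below. Now I'll move above the box.

```bash
python3 -m handwheel '[[[0,0,-0.4,0,0,-0.127,1],[0,0,-0.4,0,0,-0.127,1],[0,0,-0.4,0,0,-0.127,1],[0,0,-0.4,0,0,-0.127,1],[-0.9,0.7,0,0,0,0,1],[-0.9,0.7,0,0,0,0,1],[-0.9,0.7,0,0,0,0,1],[-0.9,0.7,0,0,0,0,1],[-0.9,0.7,0,0,0,0,1],[-0.9,0.7,0,0,0,0,1]]]' && python3 -m handwheel '[[[-0.9,0.7,0,0,0,0,1],[-0.9,0.7,0,0,0,0,1],[-0.9,0.7,0,0,0,0,1],[-0.9,0.7,0,0,0,0,1],[-0.9,0.7,0,0,0,0,1],[-0.9,0.7,0,0,0,0,1],[-0.9,0.7,0,0,0,0,1],[0,0,0,0,0,0,1],[0,0,0,0,0,0,1]]]'
cat > wm.py <<'E'
import sys
from h import *
tag=sys.argv[1]; K,o,Rm=cam("wrist")
p,d=bot.grab_frame("wrist"); p=p[:,:,::-1].copy(); cv2.imwrite(f"pics/w{tag}.png",p)
W=cloud(d,K,o,Rm); hsv=cv2.cvtColor(p,cv2.COLOR_BGR2HSV); H,S,V=[hsv[...,i].astype(int) for i in range(3)]
z0=float(sys.argv[2]) if len(sys.argv)>2 else .064
red=((H<6)|(H>174))&(S>150)&(V>60)&(d>0)
nn,lab,st,ce=cv2.connectedComponentsWithStats(red.astype(np.uint8))
for i in range(1,nn):
    if st[i,4]>60:
        q=W[lab==i]; t=q[q[:,2]>q[:,2].max()-.003]; r=rect(t); b=cv2.boxPoints(r); e=[b[1]-b[0],b[2]-b[1]]; e=max(e,key=np.linalg.norm)
        print("red",st[i,4],ce[i].round(),"topc",np.round(r[0],1),np.round(sorted(r[1]),1),"wing deg",np.degrees(np.arctan2(e[1],e[0])).round(1)%180,"zmax",q[:,2].max().round(4))
top=(abs(W[...,2]-z0)<.004)&(S<60)&(V>110)&(np.hypot(W[...,0]-W[...,0].mean(),0)<9)
nn,lab,st,ce=cv2.connectedComponentsWithStats(top.astype(np.uint8))
if nn>1:
    i=1+st[1:,4].argmax(); q=W[lab==i]; print("cover",st[i],rect(q),q[:,2].mean())
g=(V<70)&(W[...,2]>z0+.028)&(W[...,2]<z0+.044)&(d>.1)
nn,lab,st,ce=cv2.connectedComponentsWithStats(g.astype(np.uint8))
for i in range(1,nn):
    if st[i,4]>100: q=W[lab==i]; print("dark",ce[i].round(),st[i,4],rect(q),q[:,2].max())
E
python3 wm.py 1; python3 plan.py .464 .164 .1 98
```

```text
time: 1.15
position: [0.3212, 0.3933, 0.2711]
ee_rot: [-0.0, 0.656, 0.755, -0.0]
wrist_force: [-0.4, -0.1, -0.1]
finger_gap: 1.0
time: 2.05
position: [0.464, 0.255, 0.2709]
ee_rot: [-0.0, 0.656, 0.754, -0.0]
wrist_force: [0.5, -0.2, 0.0]
finger_gap: 1.001
red 693 [177. 171.] topc [462.4 163. ] [11.3 32.3] wing deg 18.4 zmax 0.0987
red 601 [342. 172.] topc [441.6 312.6] [10.5 32.4] wing deg 12.7 zmax 0.0988
red 481 [261. 284.] topc [566.3 253.8] [11.1 33.7] wing deg 12.8 zmax 0.0983
cover [  148   133   227   166 30427] ((507.66668701171875, 245.38729858398438), (176.64407348632812, 216.59429931640625), 7.792081832885742) 0.06446524731335572
dark [259. 232.] 1130 ((506.4240417480469, 244.8349609375), (13.284165382385254, 67.99189758300781), 7.4198198318481445) 0.10285918276457989
t 2.1 pos [0.4636 0.2555 0.2711] jaw 98.01 gap 1.001 F [-0.8  0.3  0. ] T [0.03 0.06 0.02] q [0.5  0.06 0.22 1.74 0.   0.36]
turn [-0.0006 -0.      0.0002]
shift after turn (units) [-3.626 -0.495  6.844]  before turn [-3.626 -0.492  6.844] mm [   0.4  -91.5 -171.1]
```

View pics/w1.png

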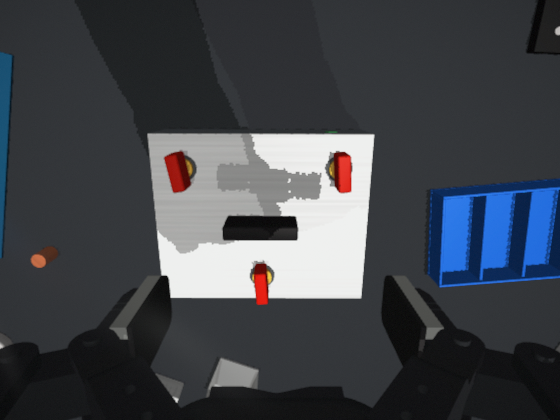

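The wrist picture shows wings a (177,171), b (342,172), c (261,284) and the grip at (260,228). Wing a stands at about 18° and b and c at about 13°, against 7.7° for the cover, so they start slightly turned. I'll go to screw a first.

```bash
python3 -m handwheel '[[[0,0,0,0,0,-0.091,0.55],[0,0,0,0,0,-0.091,0.55]]]' && python3 plan.py .463 .163 .110 108.4
```

```text
time: 2.3
position: [0.4632, 0.2561, 0.2714]
ee_rot: [-0.0, 0.583, 0.813, 0.0]
wrist_force: [-0.3, 0.4, 0.3]
finger_gap: 0.694
t 2.3 pos [0.4632 0.2561 0.2714] jaw 108.74 gap 0.694 F [-0.3  0.4  0.3] T [-0.08  0.01  0.01] q [0.51 0.06 0.22 1.74 0.   0.18]
turn [-0.0001 -0.0002  0.0059]
shift after turn (units) [-3.533 -1.183  6.455]  before turn [-3.527 -1.203  6.454] mm [  -0.2  -93.1 -161.4]
```

```bash
python3 -m handwheel '[[[-0.5,-0.17,0.9,0,0,0,0.55],[-0.5,-0.17,0.9,0,0,0,0.55],[-0.5,-0.17,0.9,0,0,0,0.55],[-0.5,-0.17,0.9,0,0,0,0.55],[-0.5,-0.17,0.9,0,0,0,0.55],[-0.5,-0.17,0.9,0,0,0,0.55],[-0.53,-0.18,0.9,0,0,0,0.55],[0,0,0,0,0,0,0.55]]]' && python3 wm.py 2; python3 plan.py .463 .163 .070 108.4
```

```text
time: 3.1
position: [0.4614, 0.1615, 0.1111]
ee_rot: [-0.001, 0.585, 0.811, -0.002]
wrist_force: [0.4, 0.5, 0.9]
finger_gap: 0.549
red 1823 [278. 260.] topc [462.3 162.2] [11.5 33.6] wing deg 17.0 zmax 0.0982
red 2019 [545. 306.] topc [454.  309.8] [ 3.4 12.5] wing deg 29.3 zmax 0.0979
cover [  206   179   354   214 41872] ((484.0295104980469, 242.88311767578125), (136.4937286376953, 215.58934020996094), 9.626142501831055) 0.06442234482185871
dark [339. 374.] 293 ((509.8829345703125, 212.36605834960938), (12.349813461303711, 4.910961627960205), 0.6433014273643494) 0.1015488483433524
dark [411. 397.] 167 ((508.4505615234375, 252.4779052734375), (7.308218955993652, 12.49533748626709), 8.860859870910645) 0.10178385825552064
t 3.15 pos [0.4623 0.1623 0.1131] jaw 108.47 gap 0.555 F [0.3 0.3 1.1] T [0.03 0.01 0.  ] q [ 0.34 -0.07 -0.21  1.43  0.    0.02]
turn [-0.002  -0.0002  0.0011]
shift after turn (units) [0.017 0.037 1.723]  before turn [0.016 0.04  1.723] mm [  0.7   0.7 -43.1]
```

View pics/w2.png

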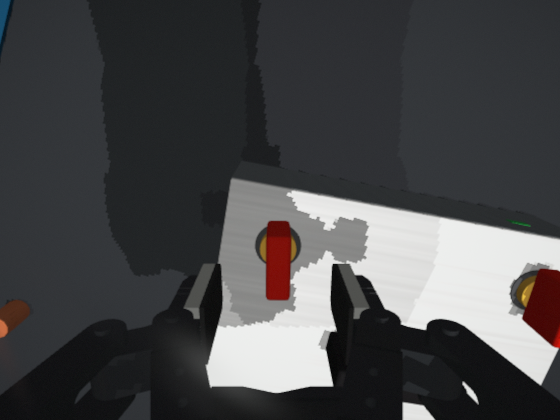

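Wing a at (278,260) stands upright in the view, midway between the fingers. I'll descend and close.

```bash
python3 -m handwheel '[[[0,0.02,0.6,0,0,0,0.5],[0,0,0.6,0,0,0,0.5],[0,0,0.45,0,0,0,0.5],[0,0,0,0,0,0,0.1],[0,0,0,0,0,0,0],[0,0,0,0,0,0,0],[0,0,0,0,0,0,0],[0,0,0,0,0,0,0]]]' && python3 plan.py .463 .163 .070 178
```

```text
time: 3.95
position: [0.464, 0.1624, 0.0727]
ee_rot: [0.0, 0.585, 0.811, 0.0]
wrist_force: [-0.1, 0.9, -2.4]
finger_gap: 0.125
t 3.95 pos [0.464  0.1624 0.0727] jaw 108.46 gap 0.125 F [-0.1  0.9 -2.4] T [ 0.09 -0.04 -0.02] q [ 0.34 -0.05 -0.27  1.35  0.    0.01]
turn [ 4.0000e-04  1.0000e-04 -1.2137e+00]
shift after turn (units) [0.04  0.023 0.108]  before turn [ 0.035 -0.029  0.108] mm [-1.   0.6 -2.7]
```

```bash
python3 -m handwheel '[[[0,0,0,0,0,-0.135,0],[0,0,0,0,0,-0.135,0],[0,0,0,0,0,-0.135,0],[0,0,0,0,0,-0.135,0],[0,0,0,0,0,-0.135,0],[0,0,0,0,0,-0.135,0]]]' && python3 plan.py .463 .163 .070 178 && python3 -m handwheel '[[[0,0,0,0,0,-0.135,0],[0,0,0,0,0,-0.135,0],[0,0,0,0,0,-0.1,0],[0,0,0,0,0,0,0]]]' && python3 plan.py .463 .163 .070 178
```

```text
time: 4.55
position: [0.464, 0.1623, 0.0727]
ee_rot: [0.0, 0.215, 0.977, 0.0]
wrist_force: [0.8, -0.0, -3.0]
finger_gap: 0.127
t 4.55 pos [0.464  0.1623 0.0727] jaw 155.18 gap 0.127 F [ 0.8 -0.  -3. ] T [ 0.06 -0.09 -0.07] q [ 0.34 -0.05 -0.27  1.35 -0.   -0.8 ]
turn [ 2.000e-04  4.000e-04 -3.983e-01]
shift after turn (units) [0.043 0.025 0.108]  before turn [0.049 0.007 0.108] mm [-1.   0.7 -2.7]
time: 4.95
position: [0.464, 0.1623, 0.0727]
ee_rot: [0.0, 0.034, 0.999, 0.0]
wrist_force: [1.3, 0.5, -2.1]
finger_gap: 0.125
t 4.95 pos [0.464  0.1623 0.0727] jaw 176.15 gap 0.125 F [ 1.3  0.5 -2.1] T [-0.04 -0.12  0.13] q [ 0.34 -0.05 -0.27  1.35 -0.   -1.17]
turn [ 0.0001  0.0004 -0.0323]
shift after turn (units) [0.042 0.025 0.109]  before turn [0.043 0.024 0.109] mm [-1.   0.7 -2.7]
```

```bash
python3 -m handwheel '[[[0,0,0,0,0,-0.04,0],[0,0,0,0,0,0,0]]]' && python3 plan.py .463 .163 .070 178; python3 -m handwheel '[[[0,0,0,0,0,0,0.4],[0,0,0,0,0,0,0.45],[0,0,-0.7,0,0,0,0.45],[0,0,-0.9,0,0,0,0.45],[0,0,-0.9,0,0,0,0.45],[0,0,-0.9,0,0,0,0.45],[0,0,-0.9,0,0,0,0.45],[0,0,0,0,0,0,0.45]]]'; python3 wm.py 3; python3 plan.py .443 .313 .12 102.7
```

```text
time: 5.15
position: [0.464, 0.1623, 0.0727]
ee_rot: [0.0, 0.015, 1.0, 0.0]
wrist_force: [0.2, 0.2, -1.8]
finger_gap: 0.13
t 5.15 pos [0.464  0.1623 0.0727] jaw 178.24 gap 0.13 F [ 0.2  0.2 -1.8] T [-0.01 -0.16  0.01] q [ 0.34 -0.05 -0.27  1.35 -0.   -1.2 ]
turn [0.0001 0.0004 0.0041]
shift after turn (units) [0.042 0.025 0.109]  before turn [0.042 0.025 0.109] mm [-1.   0.7 -2.7]
time: 5.95
position: [0.465, 0.1627, 0.1833]
ee_rot: [0.002, 0.015, 1.0, 0.001]
wrist_force: [-0.3, -0.8, -0.4]
finger_gap: 0.449
red 898 [278. 212.] topc [463.3 161.1] [11.1 32.6] wing deg 87.5 zmax 0.0983
red 90 [165. 313.] topc [552. 244.] [0.4 2.3] wing deg 27.9 zmax 0.0877
red 682 [308. 378.] topc [442.8 306.2] [ 1.9 32.4] wing deg 9.8 zmax 0.0927
cover [   85   156   253   237 33176] ((507.8287048339844, 239.6661376953125), (176.14308166503906, 205.67147827148438), 7.993839740753174) 0.06445194502517135
dark [231. 349.] 556 ((503.96795654296875, 258.3919982910156), (13.314294815063477, 38.678062438964844), 6.027280807495117) 0.10210005013930468
t 6.0 pos [0.4646 0.1626 0.1815] jaw 178.3 gap 0.447 F [-0.4  0.5 -0.5] T [-0.02 -0.02 -0.04] q [ 0.34 -0.07 -0.08  1.56  0.   -1.2 ]
turn [0.0026 0.0015 1.3195]
shift after turn (units) [6.06  0.481 2.46 ]  before turn [1.047 5.987 2.463] mm [-21.6 150.4 -61.5]
```

View pics/w3.png

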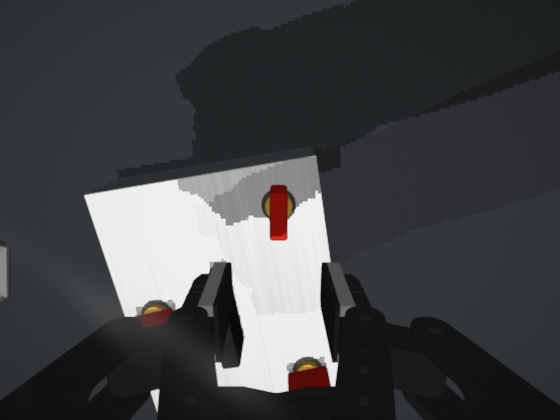

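Screw a at (278,212) now stands at 87.5°, i.e. about 1.39 rad, fully loose. Next is screw b.

```bash
python3 -m handwheel '[[[0,0,0,0,0,0.132,0.55],[0,0,0,0,0,0.132,0.55],[0,0,0,0,0,0.132,0.55],[0,0,0,0,0,0.132,0.55],[0,0,0,0,0,0.132,0.55],[0,0,0,0,0,0.132,0.55],[0,0,0,0,0,0.132,0.55],[0,0,0,0,0,0.132,0.55],[0,0,0,0,0,0.132,0.55],[0,0,0,0,0,0.132,0.55]]]' && python3 -m handwheel '[[[0.86,0.07,0,0,0,0,0.55],[0.86,0.07,0,0,0,0,0.55],[0.86,0.07,0.5,0,0,0,0.55],[0.86,0.07,0.5,0,0,0,0.55],[0.86,0.07,0.5,0,0,0,0.55],[0.88,0.07,0.5,0,0,0,0.55],[0.88,0.07,0.4,0,0,0,0.55],[0,0,0,0,0,0,0.55]]]'; python3 wm.py 4; python3 plan.py .443 .313 .072 102.7
```

```text
time: 7.0
position: [0.4635, 0.1622, 0.1789]
ee_rot: [-0.0, 0.627, 0.779, -0.001]
wrist_force: [-0.5, 0.6, -0.7]
finger_gap: 0.552
time: 7.8
position: [0.441, 0.314, 0.1172]
ee_rot: [-0.001, 0.624, 0.782, -0.002]
wrist_force: [-0.4, -1.2, 0.1]
finger_gap: 0.553
red 69 [ 24. 221.] topc [458.4 177.1] [1.6 6.1] wing deg 73.7 zmax 0.077
red 1704 [273. 254.] topc [441.6 312.1] [11.2 33.5] wing deg 12.2 zmax 0.0983
red 598 [138. 408.] topc [462.4 272.2] [0.9 2.5] wing deg 155.0 zmax 0.179
cover [    0   160   336   235 49974] ((497.93157958984375, 248.64279174804688), (159.03683471679688, 206.06912231445312), 8.114779472351074) 0.06439923202962221
dark [ 66. 335.] 406 ((506.53619384765625, 214.5540008544922), (7.807236194610596, 16.43478012084961), 47.46152114868164) 0.10178875828470005
t 7.85 pos [0.4414 0.3131 0.1182] jaw 102.8 gap 0.55 F [-0.  -0.7  0. ] T [-0.03 -0.01 -0.01] q [ 0.62  0.06 -0.08  1.44 -0.    0.39]
turn [-0.0027  0.0012  0.0017]
shift after turn (units) [-0.017  0.062  1.848]  before turn [-0.015  0.067  1.848] mm [  1.6  -0.1 -46.2]
```

View pics/w4.png

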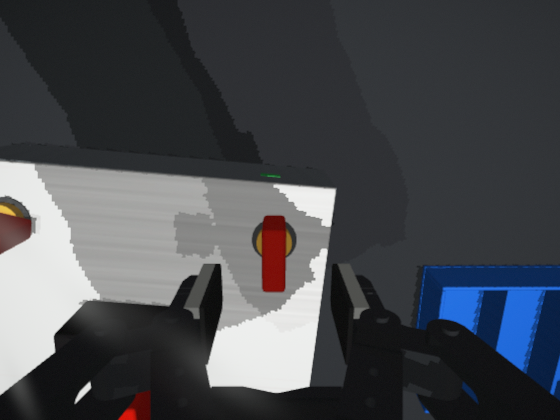

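Wing b at (273,254) is upright and centred between the fingers. I'll descend, grip and turn by about 1.31 rad.

```bash
python3 -m handwheel '[[[0,0.04,0.6,0,0,0,0.5],[0,0,0.6,0,0,0,0.5],[0,0,0.62,0,0,0,0.5],[0,0,0,0,0,0,0.1],[0,0,0,0,0,0,0],[0,0,0,0,0,0,0],[0,0,0,0,0,0,0],[0,0,0,0,0,0,0]]]' && python3 plan.py .443 .313 .072 178 && python3 -m handwheel '[[[0,0,0,0,0,-0.135,0],[0,0,0,0,0,-0.135,0],[0,0,0,0,0,-0.135,0],[0,0,0,0,0,-0.135,0],[0,0,0,0,0,-0.135,0],[0,0,0,0,0,-0.135,0],[0,0,0,0,0,-0.135,0],[0,0,0,0,0,-0.135,0]]]' && python3 plan.py .443 .313 .072 178
```

```text
time: 8.65
position: [0.4436, 0.313, 0.0748]
ee_rot: [0.0, 0.624, 0.781, 0.0]
wrist_force: [0.2, -1.5, -0.8]
finger_gap: 0.124
t 8.65 pos [0.4436 0.313  0.0748] jaw 102.72 gap 0.124 F [ 0.2 -1.5 -0.8] T [-0.2  -0.09 -0.02] q [ 0.61  0.07 -0.15  1.36 -0.    0.39]
turn [ 2.0000e-04  4.0000e-04 -1.3138e+00]
shift after turn (units) [0.023 0.001 0.111]  before turn [ 0.007 -0.022  0.111] mm [-0.6  0.  -2.8]
time: 9.45
position: [0.4433, 0.3132, 0.0747]
ee_rot: [-0.0, 0.131, 0.991, 0.0]
wrist_force: [-0.6, 0.2, -3.1]
finger_gap: 0.121
t 9.45 pos [0.4433 0.3132 0.0747] jaw 164.94 gap 0.121 F [-0.6  0.2 -3.1] T [ 0.08  0.13 -0.09] q [ 0.61  0.07 -0.15  1.36  0.   -0.69]
turn [ 3.00e-04 -2.00e-04 -2.28e-01]
shift after turn (units) [ 0.012 -0.008  0.107]  before turn [ 0.01  -0.011  0.107] mm [-0.3 -0.2 -2.7]
```

```bash
python3 -m handwheel '[[[0,0,0,0,0,-0.135,0],[0,0,0,0,0,-0.1,0],[0,0,0,0,0,0,0]]]' && python3 plan.py .443 .313 .072 178;  python3 -m handwheel '[[[0,0,0,0,0,0,0.4],[0,0,0,0,0,0,0.45],[0,0,-0.7,0,0,0,0.45],[0,0,-0.9,0,0,0,0.45],[0,0,-0.9,0,0,0,0.45],[0,0,-0.9,0,0,0,0.45],[0,0,-0.9,0,0,0,0.45],[0,0,0,0,0,0,0.45]]]'; python3 wm.py 5; python3 plan.py .567 .2535 .12 102.7
```

```text
time: 9.75
position: [0.4433, 0.3132, 0.0746]
ee_rot: [-0.0, 0.016, 1.0, 0.0]
wrist_force: [0.4, 1.9, -3.5]
finger_gap: 0.123
t 9.75 pos [0.4433 0.3132 0.0746] jaw 178.17 gap 0.123 F [ 0.4  1.9 -3.5] T [ 0.29  0.12 -0.02] q [ 0.61  0.07 -0.15  1.36  0.   -0.92]
turn [ 0.0003 -0.0002  0.0029]
shift after turn (units) [ 0.01  -0.008  0.105]  before turn [ 0.01  -0.008  0.105] mm [-0.3 -0.2 -2.6]
time: 10.55
position: [0.4445, 0.3138, 0.1857]
ee_rot: [0.002, 0.018, 1.0, 0.002]
wrist_force: [0.5, 0.7, 0.8]
finger_gap: 0.451
red 1266 [ 86. 131.] topc [566.2 253.2] [11.5 33.8] wing deg 12.5 zmax 0.0983
red 864 [278. 210.] topc [442.3 311.7] [10.6 32.8] wing deg 87.7 zmax 0.0983
cover [   19     0   308   270 55857] ((506.4442138671875, 254.66876220703125), (176.53834533691406, 196.2747802734375), 8.0810546875) 0.06442600639371517
dark [170. 112.] 2879 ((506.9558410644531, 244.5850830078125), (14.23235034942627, 68.98978424072266), 8.188689231872559) 0.1029285579243843
t 10.6 pos [0.4441 0.3135 0.1838] jaw 177.99 gap 0.45 F [-0.   1.1 -0.4] T [ 0.   -0.01 -0.01] q [ 0.61  0.06  0.05  1.56 -0.   -0.92]
turn [3.4000e-03 1.0000e-03 1.3141e+00]
shift after turn (units) [-3.421  4.266  2.55 ]  before turn [-4.988 -2.231  2.559] mm [122.9 -60.  -63.8]
```

View pics/w5.png

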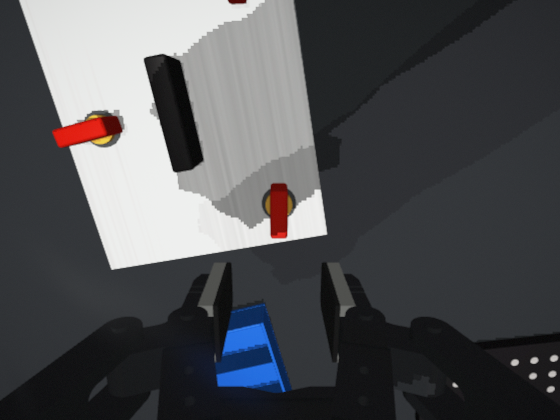

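b at (278,210) stands at 87.7°, loose. Next is c at (86,131), standing at 12.5°.

```bash
python3 -m handwheel '[[[0,0,0,0,0,0.131,0.5],[0,0,0,0,0,0.131,0.5],[0,0,0,0,0,0.131,0.5],[0,0,0,0,0,0.131,0.5],[0,0,0,0,0,0.132,0.5],[0,0,0,0,0,0.132,0.5],[0,0,0,0,0,0.131,0.5],[0,0,0,0,0,0.132,0.5],[0,0,0,0,0,0.132,0.5],[0,0,0,0,0,0.131,0.5]]]' && python3 -m handwheel '[[[-0.5,0.62,0,0,0,0,0.5],[-0.5,0.62,0,0,0,0,0.5],[-0.5,0.62,0.3,0,0,0,0.5],[-0.5,0.62,0.5,0,0,0,0.5],[-0.5,0.62,0.5,0,0,0,0.5],[-0.5,0.6,0.5,0,0,0,0.5],[-0.42,0.57,0.5,0,0,0,0.5],[0,0,0,0,0,0,0.5]]]'; python3 wm.py 6; python3 plan.py .567 .2535 .072 102.6
```

```text
time: 11.6
position: [0.4432, 0.3128, 0.1809]
ee_rot: [-0.0, 0.627, 0.779, -0.001]
wrist_force: [-0.5, 0.6, 0.3]
finger_gap: 0.496
time: 12.4
position: [0.5675, 0.2516, 0.1211]
ee_rot: [-0.001, 0.625, 0.781, -0.002]
wrist_force: [-0.5, 0.4, -0.9]
finger_gap: 0.495
red 1097 [147.   8.] topc [469.6 169.8] [ 4.4 19.5] wing deg 102.6 zmax 0.0986
red 3796 [472.  24.] topc [443.1 312. ] [11.7 33.1] wing deg 87.9 zmax 0.0987
red 1657 [280. 249.] topc [566.6 252.8] [11.3 33.5] wing deg 13.4 zmax 0.0983
cover [   82     0   428   291 95064] ((516.9425048828125, 246.40176391601562), (158.09983825683594, 217.39207458496094), 7.9825215339660645) 0.0643930389387359
dark [291. 137.] 4771 ((507.6340026855469, 244.418212890625), (13.744780540466309, 69.2198486328125), 8.013223648071289) 0.10276673022698402
t 12.45 pos [0.5668 0.2523 0.1225] jaw 102.71 gap 0.497 F [-0.4 -0.3 -0.1] T [-0.02  0.02 -0.02] q [0.42 0.24 0.14 1.47 0.   0.2 ]
turn [-0.0028  0.0005  0.0018]
shift after turn (units) [0.045 0.018 2.021]  before turn [0.046 0.024 2.021] mm [  0.2   1.2 -50.5]
```

View pics/w6.png

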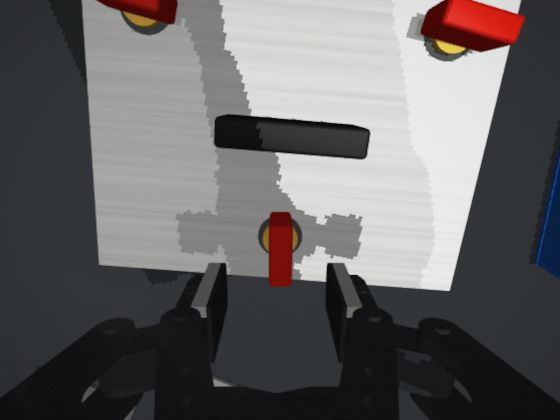

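Wing c at (280,249) is aligned between the fingers. I'll descend, grip and turn.

```bash
python3 -m handwheel '[[[0.03,0.02,0.7,0,0,0,0.5],[0,0,0.7,0,0,0,0.45],[0,0,0.65,0,0,0,0.45],[0,0,0,0,0,0,0.1],[0,0,0,0,0,0,0],[0,0,0,0,0,0,0],[0,0,0,0,0,0,0],[0,0,0,0,0,0,0]]]' && python3 plan.py .567 .2535 .072 178 && python3 -m handwheel '[[[0,0,0,0,0,-0.135,0],[0,0,0,0,0,-0.135,0],[0,0,0,0,0,-0.135,0],[0,0,0,0,0,-0.135,0],[0,0,0,0,0,-0.135,0],[0,0,0,0,0,-0.135,0],[0,0,0,0,0,-0.135,0],[0,0,0,0,0,-0.135,0]]]' && python3 plan.py .567 .2535 .072 178
```

```text
time: 13.25
position: [0.5669, 0.2543, 0.074]
ee_rot: [0.0, 0.624, 0.781, 0.0]
wrist_force: [-1.0, 1.2, -1.4]
finger_gap: 0.122
t 13.25 pos [0.5669 0.2543 0.074 ] jaw 102.8 gap 0.122 F [-1.   1.2 -1.4] T [ 0.11  0.24 -0.06] q [0.42 0.25 0.06 1.38 0.   0.2 ]
turn [ 8.0000e-04  2.0000e-04 -1.3126e+00]
shift after turn (units) [-0.005 -0.034  0.078]  before turn [-0.034 -0.003  0.078] mm [ 0.1 -0.8 -2. ]
time: 14.05
position: [0.5674, 0.254, 0.0739]
ee_rot: [0.001, 0.131, 0.991, 0.0]
wrist_force: [1.6, -0.2, -1.5]
finger_gap: 0.13
t 14.05 pos [0.5674 0.254  0.0739] jaw 164.97 gap 0.13 F [ 1.6 -0.2 -1.5] T [-0.17 -0.31 -0.02] q [ 0.42  0.25  0.06  1.38 -0.   -0.89]
turn [ 0.0003  0.0015 -0.2275]
shift after turn (units) [ 0.015 -0.022  0.077]  before turn [ 0.01  -0.025  0.077] mm [-0.4 -0.5 -1.9]
```

```bash
python3 -m handwheel '[[[0,0,0,0,0,-0.135,0],[0,0,0,0,0,-0.1,0],[0,0,0,0,0,0,0]]]' && python3 plan.py .567 .2535 .072 178;  python3 -m handwheel '[[[0,0,0,0,0,0,0.3],[0,0,0,0,0,0,0.3],[0,0,-0.7,0,0,0,0.3],[0,0,-0.9,0,0,0,0.3],[0,0,-0.9,0,0,0,0.3],[0,0,-0.9,0,0,-0.09,0.45],[0,0,-0.9,0,0,-0.09,0.55],[0,0,0,0,0,0,0.55]]]'; python3 wm.py 7; python3 plan.py .5075 .2455 .13 188
```

```text
time: 14.35
position: [0.5674, 0.2541, 0.0739]
ee_rot: [0.001, 0.016, 1.0, 0.0]
wrist_force: [1.6, -0.9, -0.1]
finger_gap: 0.128
t 14.35 pos [0.5674 0.2541 0.0739] jaw 178.2 gap 0.128 F [ 1.6 -0.9 -0.1] T [-0.1  -0.47  0.12] q [ 0.42  0.25  0.06  1.38 -0.   -1.12]
turn [0.0003 0.0016 0.0035]
shift after turn (units) [ 0.016 -0.026  0.077]  before turn [ 0.016 -0.026  0.077] mm [-0.4 -0.6 -1.9]
time: 15.15
position: [0.5677, 0.2546, 0.1846]
ee_rot: [0.002, -0.074, 0.997, 0.001]
wrist_force: [0.2, 0.6, 0.5]
finger_gap: 0.552
red 1872 [457.  99.] topc [465.4 162.3] [11.3 33.1] wing deg 89.7 zmax 0.0985
red 913 [277. 213.] topc [566.9 254.3] [11.4 32.8] wing deg 87.4 zmax 0.0981
red 1183 [427. 304.] topc [522.2 237.1] [2.5 6. ] wing deg 67.7 zmax 0.2331
cover [  236    50   262   279 53503] ((507.0841064453125, 245.73458862304688), (176.9328155517578, 217.31268310546875), 8.482648849487305) 0.06439429246036243
dark [366. 216.] 2179 ((507.98663330078125, 245.0146942138672), (13.350430488586426, 68.60440826416016), 8.692875862121582) 0.102703583350328
t 15.2 pos [0.5674 0.2545 0.1825] jaw -171.65 gap 0.548 F [ 0.2  0.2 -1.4] T [-0.07 -0.01 -0.03] q [ 0.42  0.25  0.26  1.58  0.   -1.29]
turn [0.0009 0.0028 0.0061]
shift after turn (units) [ 2.421 -0.023  2.101]  before turn [ 2.427 -0.01   2.094] mm [-59.9  -9.  -52.5]
```

View pics/w7.png

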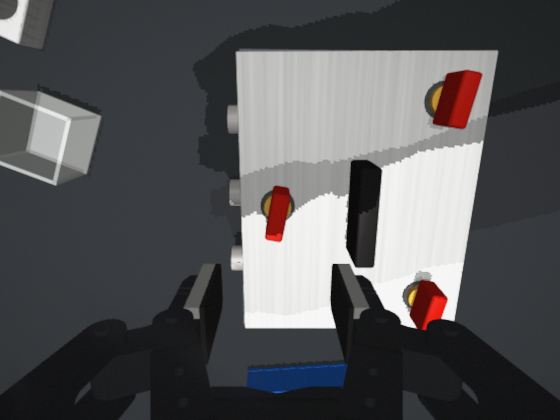

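The picture shows all three wings at about 88° (c at (277,213), a at (457,99), b at (427,304)), with the cover still seated at z 64 mm. Next is the grip at (366,216).

```bash
python3 -m handwheel '[[[0.6,0,0,0,0,0,0.5],[0.6,0,0,0,0,0,0.5],[0.6,0,0.6,0,0,0,0.5],[0.62,0,0.7,0,0,0,0.5],[0,0,0.7,0,0,0,0.5],[0,0,0,0,0,0,0.5]]]'; python3 wm.py 8; python3 plan.py .5073 .2453 .069 188.2
```

```text
time: 15.8
position: [0.5052, 0.2446, 0.1276]
ee_rot: [-0.002, -0.073, 0.997, -0.001]
wrist_force: [-0.6, -0.3, -0.2]
finger_gap: 0.497
red 2569 [381.  99.] topc [465.  162.2] [11.1 33.1] wing deg 88.3 zmax 0.0984
red 2012 [161. 245.] topc [566.2 254.1] [12.  33.1] wing deg 88.0 zmax 0.098
cover [  101    37   336   343 77521] ((507.45867919921875, 245.376220703125), (176.3845672607422, 217.63746643066406), 8.61359977722168) 0.06439079211044196
dark [270. 249.] 3295 ((507.6990051269531, 245.1123809814453), (13.21261978149414, 69.27897644042969), 8.503999710083008) 0.10227663066550191
t 15.85 pos [0.5059 0.2448 0.1292] jaw -171.64 gap 0.504 F [-1.  -0.7  0.1] T [-0.   -0.02  0.03] q [ 0.45  0.1  -0.    1.47  0.   -1.27]
turn [-0.0008 -0.0028  0.0027]
shift after turn (units) [-0.057  0.011  2.409]  before turn [-0.063  0.013  2.409] mm [  1.4   0.5 -60.2]
```

View pics/w8.png

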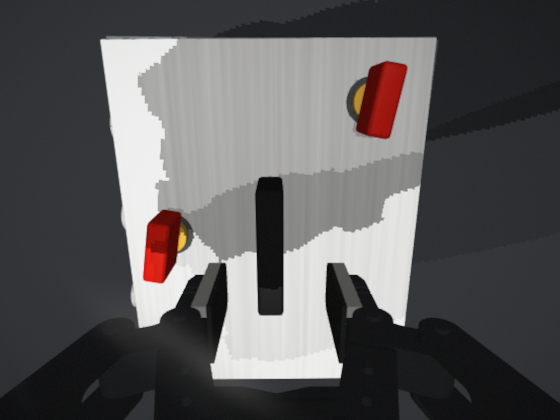

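```bash
python3 - <<'E'
from h import *
p=cv2.imread("pics/scene0.png"); d=np.load("pics/scene0.npy"); W=cloud(d,*cam("scene"))
for n,(u,v) in dict(plug=(274,225),ball=(216,222),foot=(217,236),cube=(283,315),work=(240,288),clamp=(183,187),driver=(200,142)).items(): print(n,W[v,u].round(3))
E
```

```text
plug [ 0.606 -0.     0.025]
ball [ 0.755 -0.076  0.079]
foot [ 0.762 -0.071  0.02 ]
cube [0.754 0.233 0.002]
work [0.815 0.129 0.063]
clamp [ 0.742 -0.305  0.008]
driver [ 0.592 -0.448  0.013]
```

The grip at (270,249) is centred between the fingers. I'll descend, close, and lift in a small check step.

```bash
python3 -m handwheel '[[[-0.06,0.01,0.8,0,0,0,0.5],[0,0,0.8,0,0,0,0.5],[0,0,0.8,0,0,0,0.5],[0,0,0.05,0,0,0,0.1],[0,0,0,0,0,0,0],[0,0,0,0,0,0,0],[0,0,0,0,0,0,0],[0,0,0,0,0,0,0]]]' && python3 plan.py .4826 -.1915 .17 173 && python3 -m handwheel '[[[0,0,-0.1,0,0,0,0],[0,0,-0.1,0,0,0,0],[0,0,-0.1,0,0,0,0],[0,0,0,0,0,0,0]]]' && python3 plan.py .4826 -.1915 .17 173
```

```text
time: 16.65
position: [0.5087, 0.2458, 0.0703]
ee_rot: [0.0, -0.074, 0.997, 0.0]
wrist_force: [-0.4, -0.4, -1.1]
finger_gap: 0.152
t 16.65 pos [0.5087 0.2458 0.0703] jaw -171.56 gap 0.152 F [-0.4 -0.4 -1.1] T [-0.1   0.06 -0.04] q [ 0.45  0.12 -0.1   1.35 -0.   -1.27]
turn [0.0004 0.0008 0.2694]
shift after turn (units) [ -1.097 -17.489  -3.99 ]  before turn [  3.594 -17.15   -3.997] mm [ -26.1 -437.3   99.7]
time: 17.05
position: [0.5085, 0.2458, 0.0775]
ee_rot: [0.0, -0.074, 0.997, 0.0]
wrist_force: [-0.3, -0.6, -5.2]
finger_gap: 0.154
t 17.05 pos [0.5085 0.2458 0.0775] jaw -171.55 gap 0.154 F [-0.3 -0.6 -5.2] T [ 0.01 -0.06 -0.03] q [ 0.45  0.12 -0.09  1.36  0.   -1.27]
turn [0.0003 0.0006 0.2696]
shift after turn (units) [ -1.102 -17.488  -3.699]  before turn [  3.594 -17.149  -3.705] mm [ -25.9 -437.3   92.5]
```

The force is −5.2 N against a cover weight of about 4.4 N, so nothing is caught. I'll lift on.

```bash
python3 -m handwheel '[[[0,0,-0.3,0,0,0,0],[0,0,-0.4,0,0,0,0],[0,0,-0.5,0,0,0,0],[0,0,-0.5,0,0,0,0],[0,0,-0.5,0,0,0,0],[0,0,-0.5,0,0,0,0],[0,0,-0.5,0,0,0,0],[0,0,-0.4,0,0,0,0],[0,0,-0.1,0,0,0,0],[0,0,0,0,0,0,0]]]' && python3 wm.py 9 .16; python3 plan.py .4826 -.1915 .17 173
```

```text
time: 18.05
position: [0.5085, 0.2458, 0.1699]
ee_rot: [0.0, -0.074, 0.997, 0.0]
wrist_force: [0.2, 0.9, -5.3]
finger_gap: 0.156
red 6606 [441.  95.] topc [465.1 162.5] [11.6 33.2] wing deg 88.0 zmax 0.1979
red 3830 [125. 292.] topc [554.6 239.8] [0.  0.7] wing deg 129.3 zmax 0.2321
cover [   40     9   474   333 57478] ((513.02734375, 210.11001586914062), (176.8858184814453, 143.95469665527344), 8.541723251342773) 0.1634762256634882
dark [276. 302.] 6707 ((507.44805908203125, 244.47564697265625), (16.775367736816406, 68.5161361694336), 10.71926212310791) 0.20396314201367752
dark [322. 294.] 287 ((493.1377258300781, 235.3797607421875), (3.612895965576172, 8.489592552185059), 68.57913208007812) 0.20371894934667473
dark [230. 295.] 294 ((524.3483276367188, 239.6824188232422), (8.755764961242676, 3.7188587188720703), 39.812862396240234) 0.20360639163858904
t 18.1 pos [0.5083 0.2457 0.1693] jaw -171.55 gap 0.158 F [-0.4 -0.3 -5.5] T [0.01 0.03 0.01] q [ 0.45  0.11  0.08  1.54 -0.   -1.27]
turn [-2.000e-04 -3.000e-04  2.696e-01]
shift after turn (units) [ -1.111 -17.482  -0.03 ]  before turn [  3.585 -17.146  -0.026] mm [ -25.7 -437.2    0.7]
```

View pics/w9.png

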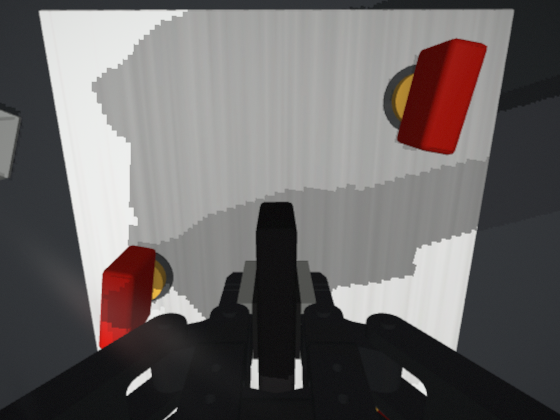

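The cover hangs level in the grip (276,300) with its underside near 160 mm. I'll turn it to the mat's yaw and carry it over.

```bash
python3 -m handwheel '[[[0,0,0,0,0,0.03,0],[0,0,0,0,0,0.07,0],[0,0,0,0,0,0.07,0],[0,0,0,0,0,0.07,0],[0,0,0,0,0,0.03,0],[-0.02,-0.3,0,0,0,0,0],[-0.04,-0.5,0,0,0,0,0],[-0.04,-0.7,0,0,0,0,0],[-0.05,-0.7,0,0,0,0,0],[-0.05,-0.7,0,0,0,0,0]]]' && python3 -m handwheel '[[[-0.05,-0.7,0,0,0,0,0],[-0.05,-0.7,0,0,0,0,0],[-0.05,-0.7,0,0,0,0,0],[-0.05,-0.7,0,0,0,0,0],[-0.05,-0.7,0,0,0,0,0],[-0.05,-0.7,0,0,0,0,0],[-0.05,-0.7,0,0,0,0,0],[-0.05,-0.7,0,0,0,0,0],[-0.05,-0.7,0,0,0,0,0],[-0.05,-0.7,0,0,0,0,0]]]' && python3 -m handwheel '[[[-0.05,-0.7,0,0,0,0,0],[-0.05,-0.7,0,0,0,0,0],[-0.05,-0.7,0,0,0,0,0],[-0.05,-0.7,0,0,0,0,0],[-0.05,-0.7,0,0,0,0,0],[-0.05,-0.7,0,0,0,0,0],[-0.05,-0.7,0,0,0,0,0],[0,-0.4,0,0,0,0,0],[0,0,0,0,0,0,0],[0,0,0,0,0,0,0]]]' && python3 wm.py 10 .16; python3 plan.py .4826 -.1915 .17 173
```

```text
time: 19.1
position: [0.5042, 0.1711, 0.1697]
ee_rot: [0.0, 0.061, 0.998, -0.0]
wrist_force: [0.8, 0.3, -4.7]
finger_gap: 0.156
time: 20.1
position: [0.4948, -0.0041, 0.1697]
ee_rot: [0.0, 0.062, 0.998, -0.0]
wrist_force: [0.0, 0.7, -5.4]
finger_gap: 0.153
time: 21.1
position: [0.4876, -0.1348, 0.1696]
ee_rot: [0.0, 0.062, 0.998, 0.0]
wrist_force: [-0.2, 0.7, -5.5]
finger_gap: 0.155
red 6624 [441.  95.] topc [ 423.8 -203.8] [11.7 33.1] wing deg 73.7 zmax 0.198
red 3869 [126. 293.] topc [ 530.5 -153.1] [0.  0.8] wing deg 99.9 zmax 0.2319
cover [   39     9   476   342 73792] ((482.7814636230469, -168.22738647460938), (149.19235229492188, 177.1349639892578), 82.92646026611328) 0.16338094508993856
dark [276. 302.] 6694 ((487.1292419433594, -136.6094512939453), (67.50807189941406, 16.686323165893555), 80.75853729248047) 0.20390899001678559
dark [230. 295.] 294 ((501.7830810546875, -144.781982421875), (8.5475492477417, 3.550584316253662), 20.55054473876953) 0.2033067587116829
dark [323. 295.] 285 ((470.19891357421875, -141.02000427246094), (3.4410409927368164, 8.275965690612793), 54.02773666381836) 0.20347254896487998
t 21.15 pos [ 0.4877 -0.1344  0.1696] jaw 172.97 gap 0.152 F [ 0.8 -0.  -4.4] T [ 0.04 -0.    0.03] q [-0.27 -0.03 -0.07  1.54  0.   -1.72]
turn [ 0.0003  0.     -0.0005]
shift after turn (units) [-0.075 -2.291 -0.016]  before turn [-0.076 -2.291 -0.016] mm [ -5.1 -57.1   0.4]
```

```bash
python3 - <<'E'
from h import *
for n in ["scene","side"]:
    K,o,Rm=cam(n); p,d=bot.grab_frame(n); p=p[:,:,::-1].copy(); cv2.imwrite(f"pics/{n}1.png",p)
    W=cloud(d,K,o,Rm); hsv=cv2.cvtColor(p,cv2.COLOR_BGR2HSV); H,S,V=[hsv[...,i].astype(int) for i in range(3)]
    mat=(H>95)&(H<112)&(S>120)&(d>0)&(abs(W[...,2]-.003)<.008)&(W[...,0]<.8)&(W[...,1]<0)
    print(n,rect(W[mat]))
E
```

```text
scene ((481.40283203125, -189.23779296875), (287.2331848144531, 244.16973876953125), 82.8095474243164)
side ((484.1478271484375, -193.40625), (280.5770568847656, 241.76858520507812), 82.61270141601562)
```

View pics/w10.png

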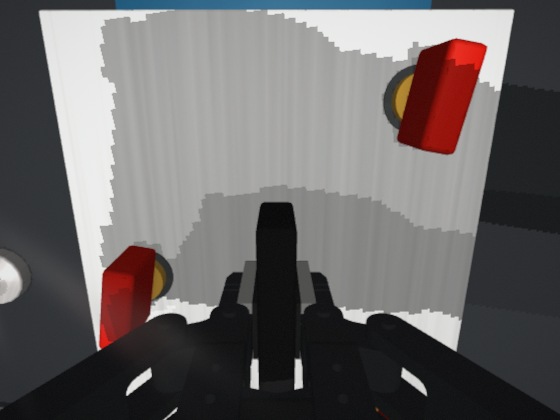

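View pics/side1.png

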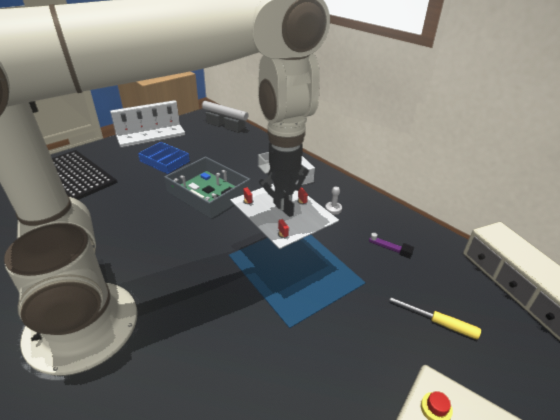

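The side picture shows the open box, and the cover held level to the box side of the mat (centre near (295,270)). About 57 mm is left before lowering.

```bash
python3 -m handwheel '[[[-0.02,-0.4,0,0,0,0,0],[-0.02,-0.6,0,0,0,0,0],[-0.02,-0.6,0.1,0,0,0,0],[-0.02,-0.5,0.3,0,0,0,0],[0,-0.19,0.6,0,0,0,0],[0,0,0.8,0,0,0,0],[0,0,0.8,0,0,0,0],[0,0,0.8,0,0,0,0],[0,0,0.6,0,0,0,0],[0,0,0.4,0,0,0,0]]]' && python3 -m handwheel '[[[0,0,0.3,0,0,0,0],[0,0,0.2,0,0,0,0],[0,0,0.1,0,0,0,0],[0,0,0.1,0,0,0,0],[0,0,0,0,0,0,0]]]'; python3 plan.py .4826 -.1915 .031 173
```

```text
time: 22.25
position: [0.4821, -0.1916, 0.0574]
ee_rot: [-0.001, 0.061, 0.998, 0.0]
wrist_force: [0.3, -0.6, -4.9]
finger_gap: 0.153
time: 22.75
position: [0.483, -0.1917, 0.0422]
ee_rot: [0.0, 0.061, 0.998, -0.0]
wrist_force: [-0.4, 0.2, -5.3]
finger_gap: 0.148
t 22.75 pos [ 0.483  -0.1917  0.0422] jaw 172.98 gap 0.148 F [-0.4  0.2 -5.3] T [ 0.02 -0.08 -0.01] q [-0.38  0.03 -0.25  1.29  0.   -1.83]
turn [-0.      0.0003 -0.0004]
shift after turn (units) [0.019 0.008 0.447]  before turn [0.019 0.008 0.447] mm [ -0.4   0.2 -11.2]
```

```bash
python3 -m handwheel '[[[0,0,0.1,0,0,0,0],[0,0,0.1,0,0,0,0],[0,0,0.1,0,0,0,0],[0,0,0.06,0,0,0,0],[0,0,0,0,0,0,0]]]'; python3 -m handwheel '[[[0,0,0.04,0,0,0,0],[0,0,0,0,0,0,0]]]'; python3 -m handwheel '[[[0,0,0.04,0,0,0,0],[0,0,0,0,0,0,0]]]'
```

```text
time: 23.25
position: [0.4827, -0.1917, 0.0327]
ee_rot: [-0.0, 0.061, 0.998, 0.0]
wrist_force: [0.3, -0.1, -4.6]
finger_gap: 0.155
time: 23.45
position: [0.4829, -0.1917, 0.032]
ee_rot: [-0.0, 0.061, 0.998, 0.0]
wrist_force: [0.9, -0.2, -4.5]
finger_gap: 0.154
time: 23.65
position: [0.483, -0.1918, 0.0312]
ee_rot: [0.0, 0.061, 0.998, -0.0]
wrist_force: [-0.8, 0.1, -3.2]
finger_gap: 0.154
```

```bash
python3 -m handwheel '[[[0,0,0.03,0,0,0,0],[0,0,0,0,0,0,0]]]'; python3 -m handwheel '[[[0,0,0.03,0,0,0,0],[0,0,0,0,0,0,0]]]'
```

```text
time: 23.85
position: [0.4831, -0.1918, 0.0312]
ee_rot: [0.0, 0.061, 0.998, -0.0]
wrist_force: [-2.9, 1.5, 5.2]
finger_gap: 0.156
time: 24.05
position: [0.4831, -0.1918, 0.0312]
ee_rot: [0.001, 0.061, 0.998, -0.0]
wrist_force: [-5.8, 2.4, 12.0]
finger_gap: 0.152
```

The cover stands on the mat: the upward force rose from −4.5 to +12 N with no further descent. I'll relieve the press, open, and retreat straight up.

```bash
python3 -m handwheel '[[[0,0,-0.04,0,0,0,0],[0,0,0,0,0,0,0.2],[0,0,0,0,0,0,0.3],[0,0,0,0,0,0,0.4],[0,0,0,0,0,0,0.45],[0,0,0,0,0,0,0.45]]]' && python3 -m handwheel '[[[0,0,-0.4,0,0,0,0.45],[0,0,-0.8,0,0,0,0.45],[0,0,-0.9,0,0,0,0.45],[0,0,-0.9,0,0,0,0.45],[0,0,-0.9,0,0,0,0.45],[0,0,-0.9,0,0,0,0.45],[0,0.3,-0.9,0,0,0,0.45],[0,0.6,-0.5,0,0,0,0.45],[0,0.6,0,0,0,0,0.45],[0,0,0,0,0,0,0.45]]]'; python3 wm.py 11 .025
cat > chk.py <<'E'
from h import *
for n in ["scene","side"]:
    K,o,Rm=cam(n); p,d=bot.grab_frame(n); p=p[:,:,::-1].copy(); cv2.imwrite(f"pics/{n}2.png",p)
    W=cloud(d,K,o,Rm); hsv=cv2.cvtColor(p,cv2.COLOR_BGR2HSV); H,S,V=[hsv[...,i].astype(int) for i in range(3)]
    m=(S<60)&(V>110)&(abs(W[...,2]-.025)<.007)&(np.hypot(W[...,0]-.483,W[...,1]+.192)<.16)
    print(n,m.sum(),rect(W[m]),W[m][:,2].mean())
    A=np.c_[W[m][:,:2],np.ones(m.sum())]; print("tilt",np.linalg.lstsq(A,W[m][:,2],rcond=None)[0][:2].round(4))
E
python3 chk.py; python3 plan.py .48 -.19 .2 173
```

```text
time: 24.65
position: [0.4829, -0.1917, 0.0305]
ee_rot: [-0.0, 0.061, 0.998, 0.0]
wrist_force: [0.8, 0.3, 0.3]
finger_gap: 0.446
time: 25.65
position: [0.4877, -0.1526, 0.1851]
ee_rot: [-0.0, 0.06, 0.998, 0.0]
wrist_force: [-0.6, -0.6, -0.4]
finger_gap: 0.452
red 1120 [353.  41.] topc [ 418.9 -260.4] [11.4 33.3] wing deg 74.1 zmax 0.0593
red 891 [199. 150.] topc [ 541.5 -199. ] [11.6 32.8] wing deg 71.9 zmax 0.0592
red 815 [342. 240.] topc [ 459.8 -160.7] [0. 0.] wing deg 0.0 zmax 0.1912
cover [  159     1   236   265 50690] ((482.3603210449219, -191.359375), (216.17691040039062, 176.325927734375), 83.05451965332031) 0.02540766538474073
dark [276. 149.] 1692 ((482.44317626953125, -192.00982666015625), (69.0575180053711, 13.222357749938965), 82.6739273071289) 0.06405850669969759
scene 2182 ((481.966064453125, -187.29959106445312), (222.01272583007812, 178.89816284179688), 82.99461364746094) 0.024074549334642325
tilt [0.0011 0.0018]
side 3479 ((484.0456237792969, -193.62289428710938), (218.46609497070312, 177.85214233398438), 83.13465118408203) 0.026484869216590694
tilt [ 0.0005 -0.0008]
t 25.8 pos [ 0.4872 -0.154   0.1844] jaw 173.03 gap 0.453 F [ 0.4  0.4 -0. ] T [-0.01  0.08  0.02] q [-0.31 -0.02 -0.02  1.57 -0.   -1.76]
turn [ 0.0001 -0.0016  0.0005]
shift after turn (units) [ 0.11  -1.463 -0.623]  before turn [ 0.112 -1.463 -0.623] mm [ -7.2 -36.   15.6]
```

View pics/scene2.png

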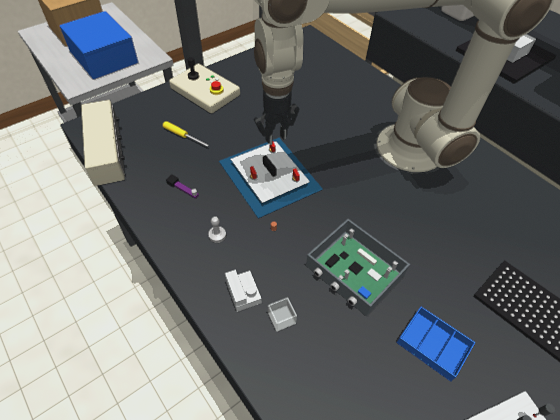

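View pics/w11.png

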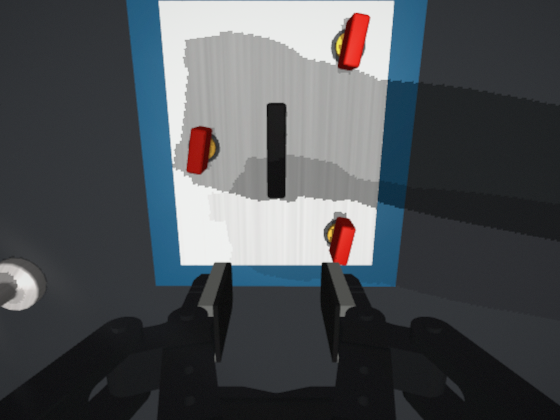

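The wrist picture shows the cover within the blue mat on all visible sides, grip up at (276,149), with all three wings still turned. The scene view shows the bystanders where they were. I'm handing in.

```bash
python3 - <<'E'
from station import bot
print(bot.hand_in()); print(bot.get_state()["time"])
E
```

```text
the job is handed in; nothing more can be done
None
the job is handed in; nothing more can be done
```

I loosened the three thumbscrews one after another (a, b, c) with the cover seated. Then I lifted the cover by its grip, laid it on the mat, released it, retreated upward and handed in at about 25.8 s.

**Screws:** the camera put all three at about 79–80° (1.38–1.39 rad) before the lift. On the mat, a and c still measure about 1.38–1.41 rad. b looks loose in the picture too, but part of it was hidden, so I have no angle for it there.

**Cover:** the wrist camera puts its centre at (0.482, −0.191) m, against a mat centre of about (0.483, −0.191) m. It lies at the mat's yaw to within about 1°, which leaves roughly 30 mm of margin on every side. Its underside is about 21 mm above the table and the tilt is about 0.002 rad.

**Camera disagreement:** the scene and side cameras differ by about 2 mm in x and 6 mm in y on the cover's position, well inside the margin.

**Bystanders:** none appears moved in the scene picture. I checked that by eye only.

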